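# Feel out the hidden release notch and spring the tool chest open

## Robot

A 6-joint arm with a two-finger parallel gripper is mounted at the origin on the work surface. World frame = base frame: x ahead of the robot, y to its left, z up, the work surface at z = 0. Lengths are in m, angles in rad, forces in N, time in s.
With the tool pointing down it reaches from about 0.35 to 0.975 m from the base axis. Payload 4.9 kg.
Tool frame: the origin (TCP) lies on the centre line of the jaws, within the pads' length; the fingertips stand manip.tcp_to_tips ahead of it and the grasp point (between the pads) is the TCP (manip.tcp_to_tips is the distance from the TCP to the fingertips, in m); y points along the fingers, z is the direction in which the jaws open and shut, and the axes are right-handed (so a half turn about y gives the same grasp; the last joint's range is limited). The gripper opens to 85 mm and grips with 20 to 120 N. Pads are 22 mm wide; open, the fingers measure 114 mm over their backs; the gripper's body (76 mm by 85 mm) begins 54 mm behind the grasp point. The pads swing forward as they close: fully open they stand 13 mm farther back than shut.
Start: joints at [-0.119, 0.053, 1.613, -0, 1.476, -0.119], TCP at [0.625, 0, 0.25] pointing down, gripper open.
Joint ranges: [-3.01, 3.01], [-1.01, 2.22], [0.06, 2.58], [-1.02, 4.17], [0.09, 2.62], [-3.14, 3.14]. Speed limits (rad/s): [2.57, 2.57, 3.14, 3.14, 3.14, 3.14].

## Interface

Orientations are given as a unit quaternion [w, x, y, z].
In Python, from plant import manip gives the robot as it stands.
- The arm moves only by the tool apply_moves, never from a script. Its argument "moves" is a list of rows, each a list of 7 numbers: the gripper's target within -1 to 1 (shut at 1, half-way at 0, fully open at -1), then the shift along the tool's x, y, z in mm, then the turn, a rotation vector about the tool's x, y, z in degrees. A call has 1 to 20 rows; each row shifts and turns the commanded pose from where the row before left it, along the tool's axes as they then stand; what a row does not reach is not made up. A row lasts 1/10 s, in which the tool goes at most 50 mm and 8.59 degrees, less where a joint would pass 70% of its speed; a pose out of reach is approached as far as the arm can. A call with a gripper value outside its range is refused whole. The fingers move at their own pace and stop on an object; the grip force is fixed at half the most. Time passes only in rows, so rows that do not move let the fingers close. It gives the time, the measured TCP pose, the force and the opening at its end, in the units of the state.
- manip.state(): the state, without advancing time (a new reading comes with each control period).
- manip.grab_frame(name): name is "scene" or "side" or "wrist"; returns the picture (420x560x3 uint8, blue, green, red); there is no depth.
- manip.calibration(name): a dict with "mtx" (3x3 intrinsics, pixels), "T" (4x4, takes a point from camera to world coordinates); the wrist camera has in their place "T_tool_cam" (4x4, takes a point from camera to tool coordinates, whose origin is the TCP and whose axes are the tool frame's). Camera axes: x right, y down, z forward; pixel columns grow to the right and rows downward; lengths in m; the calibration is good to about 2 mm. A picture is of the moment at which its call begins: read the wrist's pose just before it. calibration takes no time and is no camera call.
- manip.job_done(): hands the job in, once; it reports no verdict.
The state is a dict: "time": time; "joint_pos": joint angles; "joint_vel": joint speeds; "joint_efforts": joint torques, N m; "tool_pos": TCP position; "tool_rot": TCP orientation; "contact_force": force on the tool from outside, world axes, zero at the start; "ft_torque": the same for the moment, N m; "gripper_width": opening from 0.0 (shut) to 1.0 (fully open).
Only numpy, scipy, OpenCV 4.12 (cv2) and the standard library are available. Lean on these libraries where they do the work, as an engineer would, in place of code of your own. Each camera call takes 0.05 s, during which the arm holds its last target. There are 200 camera calls.

## Task

The tool chest on the bench is latched shut, and its release is a notch hidden somewhere along the black front rail. Run a fingertip lightly along the top of the rail until you find the notch, then press the catch down inside it so that the lid springs up, and move away leaving the lid standing fully open. Touch only: do not bear down hard, and leave the bottle, jar, tape measure and screwdriver where they are.

Things in the scene. Friction and masses are not known exactly. Their poses are not given: they have to be found in the camera images.
- chest: Black plastic tool chest fixed to the bench, 350 mm wide (its y), 240 deep (its x), 80 high, yellow lid. Origin at the centre of its underside, on the bench; its -x points to its front (robot side), z up. The black front rail is a flat rigid bar along y: x = -120 to -80 mm, y = -175 to 175, top face at z = 80 mm. Behind it the lid's top is level with the rail (ribs 2 mm higher).
- rail_left (a point): Left end (+y) of the searched part of the rail: chest frame (-100, 165, 80) mm, on the rail's centre line and top face. Between the two ends the rail has one notch; its place differs in every start and is not reported. The notch is cut down from the top face and open to the front, 46 mm wide along y, x = -120 to -88 mm.
- rail_right (a point): Right end (-y) of the searched part of the rail: chest frame (-100, -165, 80) mm, on the rail's centre line and top face. The notch's centre lies between y = -132 and 132 mm. Rail, notch and catch are all black; the top face is unbroken elsewhere.
- catch (a joint): How far the sprung catch is pressed down: 0 at rest, 0.007 m at its stop. Its black push plate is the notch's floor, 42 mm wide along y, 30 mm in x, flat, its top 14 mm below the rail's top face; it goes straight down and frees the lid at about 4.5 mm. It takes about 3 N to start it and 7 N at the stop, and springs back when let go.
- lid (a joint): Yellow lid, 350 x 198 mm: 0 shut, 1.15 rad fully open. Hinged along the chest's far top edge. Springs in the hinges lift it gently (about 2 to 3 N at its front edge) to its stop in one to two seconds as soon as the catch lets go, and it stays up; if the gripper stands over it, it rests against the gripper until that moves away. The catch holds it shut.
- glue_center (a point): Centre of a standing yellow glue bottle with orange cap, 60 mm across, 190 mm high, loose. Bystander.
- jar_center (a point): Centre of a standing amber screw jar with red lid, 68 mm across, 90 mm high, loose. Bystander.
- tape_center (a point): Centre of a yellow tape measure lying flat in front of the chest, 66 x 68 x 36 mm high, loose. Bystander.
- driver: Screwdriver with red handle lying in front of the chest, about 200 mm long along its own x, up to 26 mm high, loose; origin under its middle. Bystander.

How it is judged:
On the way, in this order (a step that is already met when the one before it is completed fails the run):
1. a fingertip feels the top of the front rail, without the catch being pressed (contact force between the fingers and anything else above 0.3 N and x of the grasp point in the frame of chest between -0.145 and -0.065 m and z of the grasp point in the frame of chest between 0.088 and 0.125 m and value of joint catch below 0.001 m), for 0.2 s.
2. the catch in the notch is pressed down until it lets the lid go (value of joint catch above 0.004 m), for 0.05 s.
At the end, for the whole second after the job is handed in: The lid stands open at its stop (above 1.05 of 1.15 rad) and still, the catch has sprung back (below 1 mm), and the bottle, jar, tape measure and screwdriver are each within 20 mm of where they began (value of joint lid above 1.05 rad and velocity of joint lid below 0.1 rad/s and value of joint catch below 0.001 m and distance of each of glue_center, jar_center, tape_center, driver from where it was at the start of the episode below 0.02 m); the robot touches nothing.
It fails at once if a bystander is lifted, pushed or knocked (over 20 mm) (distance of any of glue_center, jar_center, tape_center, driver from where it was at the start of the episode above 0.02 m).
It fails at once if the fingers bear down hard on something (over 45 N) (contact force between the fingers and anything else above 45 N).
It also fails if it takes over 67 s, if anything falls off the work surface, if the arm or the gripper's body presses on something with over 40 N, if the wrist force passes 120 N, or if a joint passes its speed limit or range.

## Working session

There is one attempt and no reset: what is moved stays moved. The work goes in short steps, Python scripts to look and compute and a tool call to move; the robot and the scene stay as the last step left them, time stands still between calls to the robot, and variables do not carry over. Pictures are saved under pics/ and viewed, about 8 in all and at most 12, crops included, and the job is handed in when it is done.

Besides the shell and the picture viewer there is one more tool, called after ">>>" by a JSON object that holds its "api" and its "payload", one argument or row to a line. apply_moves: Moves the arm, as the interface text tells. Its arguments: {"type":"object","properties":{"moves":{"type":"array","items":{"type":"array","items":{"type":"number"}}}},"required":["moves"]}

```bash
mkdir -p pics; ls
python3 - <<'E'
from plant import manip
import cv2,numpy as np
s=manip.state();print(s['tool_pos'],s['tool_rot'],s['contact_force'],s['gripper_width'],manip.tcp_to_tips,s['time'])
for n in ['scene','side','wrist']:
    cv2.imwrite(f'pics/{n}0.png',manip.grab_frame(n)); c=manip.calibration(n); print(n,{k:np.round(v,3).tolist() for k,v in c.items()})
E
```

```text
pics
[6.24397251e-01 7.96965842e-05 2.49049132e-01] [ 0.49953872 -0.50044722  0.50059797 -0.49941498] [ 0.19405945 -0.09016966  0.05237252] 1.0014040591759195 0.019 0.0
scene {'mtx': [[518.337, 0.0, 286.23], [0.0, 518.337, 207.792], [0.0, 0.0, 1.0]], 'T': [[-0.78, 0.36, -0.511, 1.178], [0.625, 0.438, -0.646, 0.787], [-0.009, -0.824, -0.567, 0.726], [0.0, 0.0, 0.0, 1.0]]}
side {'mtx': [[460.825, 0.0, 278.92], [0.0, 460.825, 206.109], [0.0, 0.0, 1.0]], 'T': [[0.954, -0.22, 0.204, 0.357], [-0.3, -0.685, 0.664, -0.714], [-0.007, -0.695, -0.719, 0.913], [0.0, 0.0, 0.0, 1.0]]}
wrist {'mtx': [[371.714, 0.0, 278.701], [0.0, 371.714, 210.824], [0.0, 0.0, 1.0]], 'T_tool_cam': [[0.001, 0.955, 0.298, -0.076], [0.001, -0.298, 0.955, -0.124], [1.0, -0.0, -0.001, 0.001], [0.0, 0.0, 0.0, 1.0]]}
```

```bash
cd pics; python3 -c "
import cv2,numpy as np
cv2.imwrite('a.png',cv2.resize(np.hstack([cv2.imread(n) for n in ['scene0.png','side0.png']]),(800,300)))"
```

```text
(no output)
```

View pics/scene0.png

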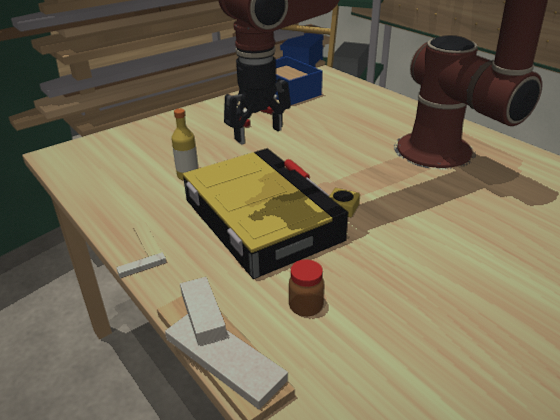

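View pics/side0.png

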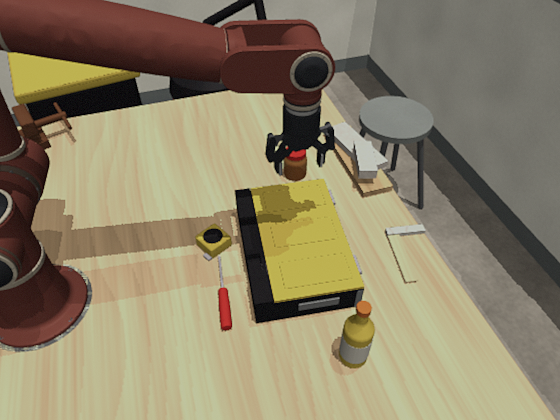

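View pics/wrist0.png

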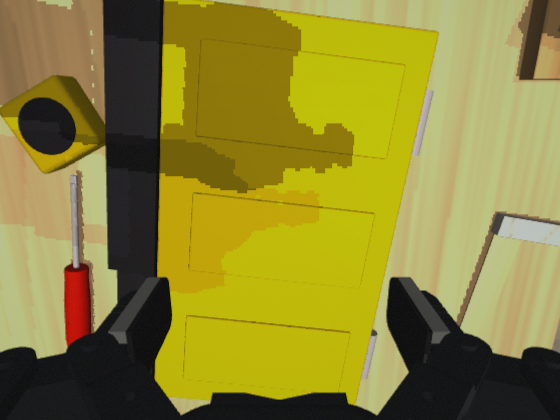

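```bash
cd pics; python3 -c "
import cv2,numpy as np
g=lambda a:(255*(a/255.)**.4).astype('uint8')
a=cv2.imread('side0.png')[175:325,205:375]; b=cv2.imread('wrist0.png')[0:420,80:200]
a=cv2.resize(g(a),None,fx=3.5,fy=3.5,interpolation=2); b=cv2.resize(g(b),(170,595),interpolation=2)
c=np.zeros((595,a.shape[1]+170,3),'uint8'); c[:a.shape[0],:a.shape[1]]=a; c[:,a.shape[1]:]=b
cv2.imwrite('crop.png',c);print(c.shape,a.shape)"
```

```text
(595, 765, 3) (525, 595, 3)
```

View pics/crop.png

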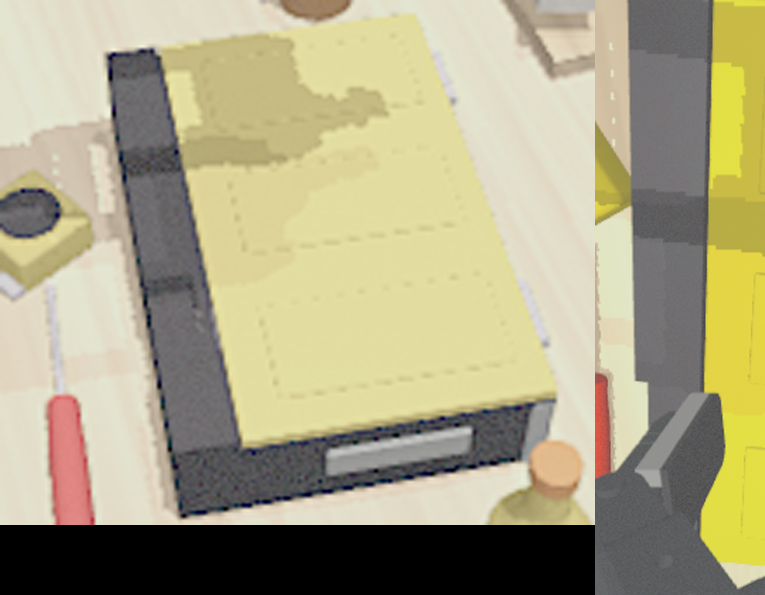

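```bash
cat > h.py <<'E'
from plant import manip
import numpy as np
from scipy.optimize import least_squares
from scipy.spatial.transform import Rotation as Ro
def ray(n,px,z,T=None):
    c=manip.calibration(n); T=c['T'] if T is None else T
    d=T[:3,:3]@np.linalg.inv(c['mtx'])@[*px,1]; return T[:3,3]+d*(z-T[2,3])/d[2]
def toolT(p,q):
    T=np.eye(4);T[:3,:3]=Ro.from_quat(np.roll(q,-1)).as_matrix();T[:3,3]=p;return T
E
python3 - <<'E'
from h import *
px=np.array([[107,53],[175,450],[240,445],[415,15],[553,397],[157,50]])/3.5+[205,175]
m=np.array([[-120,175],[-120,-175],[-80,-175],[118,175],[118,-175],[-80,175]])/1e3
w=np.array([ray('side',p,.08)[:2] for p in px]);print(w.round(3))
f=lambda v:(m@np.array([[np.cos(v[2]),np.sin(v[2])],[-np.sin(v[2]),np.cos(v[2])]])+v[:2]-w).ravel()
v=least_squares(f,[.6,0,0]).x;print('chest',v,np.degrees(v[2]));print(f(v).reshape(-1,2).round(4))
R=np.array([[np.cos(v[2]),-np.sin(v[2])],[np.sin(v[2]),np.cos(v[2])]])
inv=lambda p:(R.T@(np.array(p[:2])-v[:2])).round(4)
T=toolT([.624397,0,.24905],[.49953872,-.50044722,.50059797,-.49941498])@manip.calibration('wrist')['T_tool_cam']
print('wrist notch edge',inv(ray('wrist',(112,268),.08,T)),'seam',[inv(ray('wrist',p,.08,T)) for p in [(163,20),(158,250),(104,20),(107,240),(438,32)]])
for p in [(148,285),(192,278),(200,318),(205,330)]: print(p,inv(ray('side',np.array(p)/3.5+[205,175],.08)))
for y in (165,-165,0):print(y,R@[-.104,y/1e3]+v[:2])
E
```

```text
[[ 0.504  0.145]
 [ 0.461 -0.199]
 [ 0.499 -0.208]
 [ 0.737  0.114]
 [ 0.692 -0.233]
 [ 0.54   0.137]]
chest [ 0.59911296 -0.04416527 -0.12631063] -7.237066098506932
[[-0.0015 -0.0006]
 [-0.0032 -0.0035]
 [-0.0015 -0.    ]
 [ 0.0016  0.0008]
 [ 0.0026  0.0007]
 [ 0.0019  0.0026]]
wrist notch edge [-0.1152 -0.0377] seam [array([-0.0777,  0.163 ]), array([-0.076 , -0.0157]), array([-0.1194,  0.1577]), array([-0.1192, -0.0119]), array([0.1184, 0.1798])]
(148, 285) [-0.117  -0.0452]
(192, 278) [-0.088  -0.0448]
(200, 318) [-0.0878 -0.0776]
(205, 330) [-0.0861 -0.0875]
165 [0.51672737 0.13262164]
-165 [ 0.47515561 -0.19474938]
0 [ 0.49594149 -0.03106387]
```

>>> {"api": "apply_moves", "payload": {
  "moves": [
    [1, 0, 0, 0, 0, 7.24, 0],
    [1, 12, 0, -32, 0, 0, 0],
    [1, 12, 0, -32, 0, 0, 0],
    [1, 12, 0, -32, 0, 0, 0],
    [1, 11, 0, -30.5, 0, 0, 0],
    [1, 0, 40, 0, 0, 0, 0],
    [1, 0, 40, 0, 0, 0, 0],
    [1, 0, 30, 0, 0, 0, 0],
    [1, 0, 20, 0, 0, 0, 0],
    [1, 0, 0, 0, 0, 0, 0],
    [1, 0, 0, 0, 0, 0, 0],
    [1, 0, 0, 0, 0, 0, 0]
  ]
}}

```text
time: 1.35
tool_pos: [0.4947, -0.0309, 0.1221]
tool_rot: [-0.468, 0.467, -0.53, 0.531]
contact_force: [-0.4, -0.2, -0.4]
gripper_width: -0.001
```

>>> {"api": "apply_moves", "payload": {
  "moves": [
    [1, 0, 8, 0, 0, 0, 0],
    [1, 0, 4, 0, 0, 0, 0],
    [1, 0, 2, 0, 0, 0, 0],
    [1, 0, 1, 0, 0, 0, 0],
    [1, 0, 0, 0, 0, 0, 0],
    [1, 0, 0, 0, 0, 0, 0]
  ]
}}

```text
time: 1.95
tool_pos: [0.4937, -0.0307, 0.1054]
tool_rot: [-0.467, 0.467, -0.53, 0.531]
contact_force: [0.5, 1.6, -0.4]
gripper_width: 0.0
```

Run:
```python
from h import *
import cv2
g=manip.grab_frame('side')
a=(255*(g[130:340,150:400]/255.)**.5).astype('uint8')
cv2.imwrite('pics/s1.png',cv2.resize(a,None,fx=2.8,fy=2.8)); print(manip.state()['tool_pos'],manip.state()['contact_force'])
```

```text
[ 0.49369853 -0.03070378  0.10547052] [ 0.1257069  -0.15581366  0.52265573]
```

View pics/s1.png

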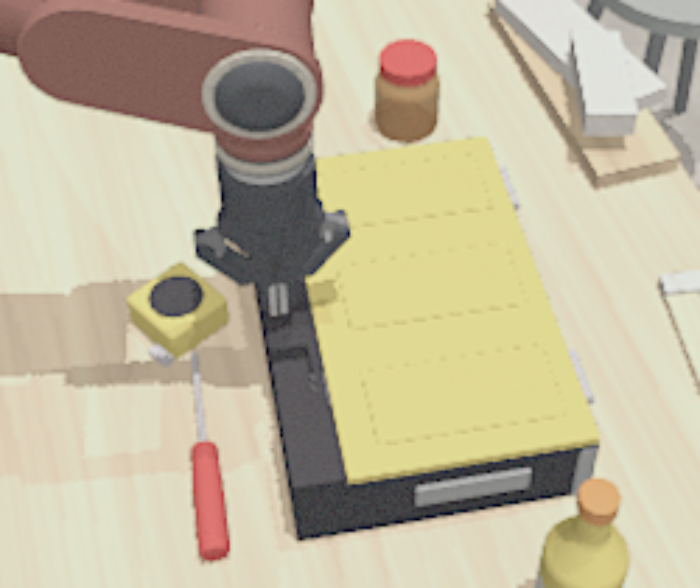

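The picture shows the closed tip above the rail at about (278,300). The notch edge is at about (290,352), on the near (-y) side. Next I descend to touch.

>>> {"api": "apply_moves", "payload": {
  "moves": [
    [1, 0, 2, 0, 0, 0, 0],
    [1, 0, 1.5, 0, 0, 0, 0],
    [1, 0, 0, 0, 0, 0, 0],
    [1, 0, 1, 0, 0, 0, 0],
    [1, 0, 0, 0, 0, 0, 0]
  ]
}}

```text
time: 2.5
tool_pos: [0.4934, -0.0307, 0.1006]
tool_rot: [0.467, -0.468, 0.531, -0.53]
contact_force: [-0.1, -0.1, -0.0]
gripper_width: 0.001
```

>>> {"api": "apply_moves", "payload": {
  "moves": [
    [1, 0, 1, 0, 0, 0, 0],
    [1, 0, 0, 0, 0, 0, 0],
    [1, 0, 0, 0, 0, 0, 0]
  ]
}}

```text
time: 2.8
tool_pos: [0.4936, -0.0307, 0.0998]
tool_rot: [-0.467, 0.467, -0.531, 0.531]
contact_force: [-0.5, -0.4, -0.1]
gripper_width: 0.003
```

>>> {"api": "apply_moves", "payload": {
  "moves": [
    [1, 0, 0.7, 0, 0, 0, 0],
    [1, 0, 0, 0, 0, 0, 0],
    [1, 0, 0, 0, 0, 0, 0]
  ]
}}

```text
time: 3.1
tool_pos: [0.4936, -0.0307, 0.0991]
tool_rot: [0.467, -0.467, 0.531, -0.531]
contact_force: [0.6, 0.3, 0.4]
gripper_width: 0.0
```

>>> {"api": "apply_moves", "payload": {
  "moves": [
    [1, 0, 0.7, 0, 0, 0, 0],
    [1, 0, 0, 0, 0, 0, 0],
    [1, 0, 0, 0, 0, 0, 0]
  ]
}}

```text
time: 3.4
tool_pos: [0.4936, -0.0307, 0.099]
tool_rot: [0.467, -0.468, 0.531, -0.531]
contact_force: [-3.1, 0.4, 5.8]
gripper_width: -0.003
```

>>> {"api": "apply_moves", "payload": {
  "moves": [
    [1, 0, 0.5, 0, 0, 0, 0],
    [1, 0, 0, 0, 0, 0, 0],
    [1, 0, 0, 0, 0, 0, 0]
  ]
}}

```text
time: 3.7
tool_pos: [0.4937, -0.0307, 0.099]
tool_rot: [0.467, -0.468, 0.531, -0.53]
contact_force: [-4.7, 1.0, 8.1]
gripper_width: 0.001
```

>>> {"api": "apply_moves", "payload": {
  "moves": [
    [1, 5, 0, 0, 0, 0, 0],
    [1, 5, 0, 0, 0, 0, 0],
    [1, 5, 0, 0, 0, 0, 0],
    [1, 5, 0, 0, 0, 0, 0],
    [1, 5, 0, 0, 0, 0, 0],
    [1, 5, 0, 0, 0, 0, 0],
    [1, 5, 0, 0, 0, 0, 0],
    [1, 5, 0, 0, 0, 0, 0],
    [1, 0, 0, 0, 0, 0, 0]
  ]
}}

```text
time: 4.6
tool_pos: [0.4896, -0.0706, 0.099]
tool_rot: [-0.468, 0.466, -0.53, 0.531]
contact_force: [0.5, 1.9, 4.3]
gripper_width: -0.001
```

>>> {"api": "apply_moves", "payload": {
  "moves": [
    [1, 4, 0, 0, 0, 0, 0],
    [1, 4, 0, 0, 0, 0, 0],
    [1, 0, 0, 0, 0, 0, 0]
  ]
}}

```text
time: 4.9
tool_pos: [0.4874, -0.0788, 0.0977]
tool_rot: [-0.467, 0.468, -0.53, 0.531]
contact_force: [-0.2, 0.7, -0.0]
gripper_width: 0.002
```

>>> {"api": "apply_moves", "payload": {
  "moves": [
    [1, 4, 0, 0, 0, 0, 0],
    [1, 0, 0, 0, 0, 0, 0]
  ]
}}

```text
time: 5.1
tool_pos: [0.4865, -0.0827, 0.0973]
tool_rot: [0.467, -0.468, 0.531, -0.53]
contact_force: [-0.4, 0.5, 1.0]
gripper_width: 0.001
```

>>> {"api": "apply_moves", "payload": {
  "moves": [
    [1, 4, 0, 0, 0, 0, 0],
    [1, 0, 0, 0, 0, 0, 0]
  ]
}}

```text
time: 5.3
tool_pos: [0.4863, -0.0866, 0.0977]
tool_rot: [0.467, -0.467, 0.531, -0.531]
contact_force: [-0.6, -0.0, -0.7]
gripper_width: 0.001
```

The fingertip dropped and the force vanished after about 41–48 mm of sliding. At 56 mm it is roughly centred in the notch, so I press down there.

>>> {"api": "apply_moves", "payload": {
  "moves": [
    [1, 0, 4, 0, 0, 0, 0],
    [1, 0, 4, 0, 0, 0, 0],
    [1, 0, 2, 0, 0, 0, 0],
    [1, 0, 1, 0, 0, 0, 0],
    [1, 0, 0, 0, 0, 0, 0],
    [1, 0, 0, 0, 0, 0, 0]
  ]
}}

```text
time: 5.9
tool_pos: [0.4866, -0.0862, 0.0869]
tool_rot: [-0.467, 0.467, -0.531, 0.531]
contact_force: [-0.3, -0.4, -0.5]
gripper_width: 0.0
```

>>> {"api": "apply_moves", "payload": {
  "moves": [
    [1, 0, 1, 0, 0, 0, 0],
    [1, 0, 1, 0, 0, 0, 0],
    [1, 0, 0, 0, 0, 0, 0]
  ]
}}

```text
time: 6.2
tool_pos: [0.4866, -0.0863, 0.0851]
tool_rot: [-0.467, 0.467, -0.53, 0.531]
contact_force: [0.1, -0.6, -0.2]
gripper_width: -0.003
```

Plate contact is expected at a TCP height of about 0.085, with the catch pressed at about 0.0795.

>>> {"api": "apply_moves", "payload": {
  "moves": [
    [1, 0, 1, 0, 0, 0, 0],
    [1, 0, 1, 0, 0, 0, 0],
    [1, 0, 1, 0, 0, 0, 0],
    [1, 0, 0, 0, 0, 0, 0]
  ]
}}

```text
time: 6.6
tool_pos: [0.4867, -0.0863, 0.0825]
tool_rot: [-0.467, 0.467, -0.531, 0.531]
contact_force: [-0.8, 0.4, 4.9]
gripper_width: -0.003
```

>>> {"api": "apply_moves", "payload": {
  "moves": [
    [1, 0, 1, 0, 0, 0, 0],
    [1, 0, 1, 0, 0, 0, 0],
    [1, 0, 0.8, 0, 0, 0, 0],
    [1, 0, 0, 0, 0, 0, 0],
    [1, 0, 0, 0, 0, 0, 0]
  ]
}}

```text
time: 7.1
tool_pos: [0.4867, -0.0863, 0.0792]
tool_rot: [-0.468, 0.467, -0.53, 0.531]
contact_force: [0.4, 0.2, 1.7]
gripper_width: -0.005
```

Run:
```python
from h import *
import cv2
g=manip.grab_frame('side'); 
a=(255*(g[130:340,150:400]/255.)**.5).astype('uint8')
cv2.imwrite('pics/s2.png',cv2.resize(a,None,fx=2.8,fy=2.8)); s=manip.state();print(s['tool_pos'],s['contact_force'])
```

```text
[ 0.48663213 -0.08626409  0.07914369] [-1.2154325   1.09909261  2.37260378]
```

View pics/s2.png

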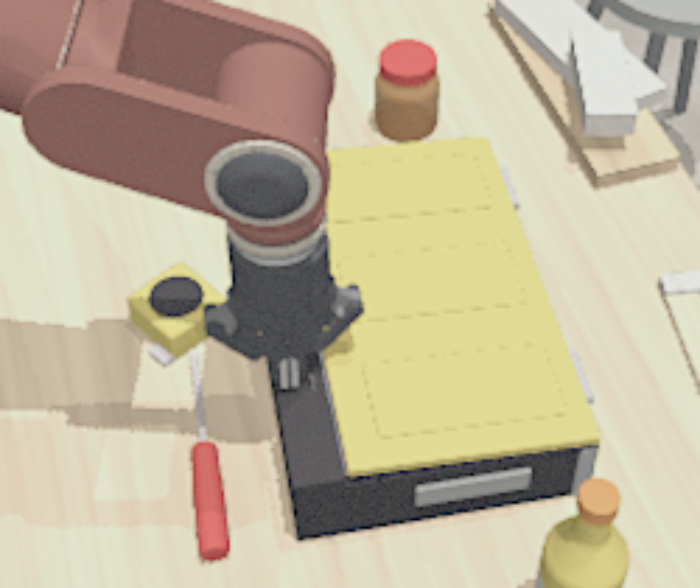

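>>> {"api": "apply_moves", "payload": {
  "moves": [
    [1, 0, -5, 0, 0, 0, 0],
    [1, 0, -8, -4, 0, 0, 0],
    [1, 0, -10, -10, 0, 0, 0],
    [1, 0, -15, -20, 0, 0, 0],
    [1, 0, -20, -20, 0, 0, 0],
    [1, 0, -20, -20, 0, 0, 0],
    [1, 0, -20, -10, 0, 0, 0],
    [1, 0, -20, 0, 0, 0, 0],
    [1, 0, 0, 0, 0, 0, 0],
    [1, 0, 0, 0, 0, 0, 0],
    [1, 0, 0, 0, 0, 0, 0],
    [1, 0, 0, 0, 0, 0, 0],
    [1, 0, 0, 0, 0, 0, 0],
    [1, 0, 0, 0, 0, 0, 0],
    [1, 0, 0, 0, 0, 0, 0],
    [1, 0, 0, 0, 0, 0, 0],
    [1, 0, 0, 0, 0, 0, 0],
    [1, 0, 0, 0, 0, 0, 0],
    [1, 0, 0, 0, 0, 0, 0],
    [1, 0, 0, 0, 0, 0, 0]
  ]
}}

```text
time: 9.15
tool_pos: [0.4032, -0.0756, 0.1971]
tool_rot: [-0.467, 0.467, -0.531, 0.531]
contact_force: [-1.1, 0.6, 0.0]
gripper_width: -0.003
```

Run:
```python
from h import *
import cv2
g=[cv2.resize(manip.grab_frame(n),(400,300)) for n in ('side','scene')]
cv2.imwrite('pics/s3.png',np.hstack(g)); s=manip.state();print(s['tool_pos'],s['contact_force'])
```

```text
[ 0.40317684 -0.07564383  0.19711826] [-0.32467898 -0.09270557  0.42717906]
```

View pics/s3.png

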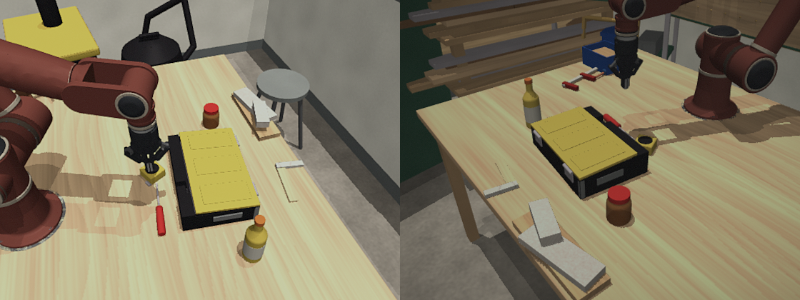

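The lid looks shut. I'll check whether it is slightly ajar and where the catch sits.

Run:
```python
from h import *
import cv2
e=lambda g:cv2.resize((255*(g[230:310,235:370]/255.)**.45).astype('uint8'),None,fx=2.9,fy=2.9,interpolation=2)
g=manip.grab_frame('side');h=cv2.imread('pics/side0.png')
cv2.imwrite('pics/s4.png',np.hstack([e(h),e(g)]))
print(manip.state()['time'])
a,b=[cv2.cvtColor(i,6).astype(float)[240:330,290:375] for i in (h,g)]
print(cv2.phaseCorrelate(a,b), abs(a-b).mean())
```

```text
9.3
((-0.06463119835939324, -0.08449980425592685), 0.9320927384966995) 8.781307189542483
```

View pics/s4.png

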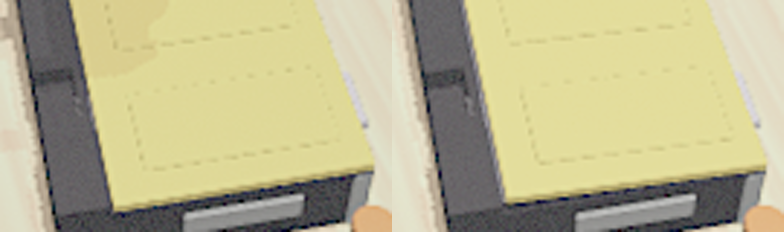

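The right half (now) shows the lid's front edge raised by a few mm, with a pale gap along the seam. I'll wait and see if it keeps rising.

>>> {"api": "apply_moves", "payload": {
  "moves": [
    [1, 0, 0, 0, 0, 0, 0],
    [1, 0, 0, 0, 0, 0, 0],
    [1, 0, 0, 0, 0, 0, 0],
    [1, 0, 0, 0, 0, 0, 0],
    [1, 0, 0, 0, 0, 0, 0],
    [1, 0, 0, 0, 0, 0, 0],
    [1, 0, 0, 0, 0, 0, 0],
    [1, 0, 0, 0, 0, 0, 0],
    [1, 0, 0, 0, 0, 0, 0],
    [1, 0, 0, 0, 0, 0, 0],
    [1, 0, 0, 0, 0, 0, 0],
    [1, 0, 0, 0, 0, 0, 0],
    [1, 0, 0, 0, 0, 0, 0],
    [1, 0, 0, 0, 0, 0, 0],
    [1, 0, 0, 0, 0, 0, 0]
  ]
}}

```text
time: 10.8
tool_pos: [0.4032, -0.0756, 0.1971]
tool_rot: [0.467, -0.467, 0.531, -0.531]
contact_force: [0.3, -0.2, 0.6]
gripper_width: -0.0
```

Run:
```python
from h import *
import cv2
g=manip.grab_frame('side');h=cv2.imread('pics/side0.png');s2=cv2.imread('pics/s4.png')
# yellow mask bottom row per column, and front seam per row
for n,i in (('start',h),('now',g)):
    y=cv2.inRange(cv2.cvtColor(i,40),(20,120,70),(35,255,255))
    print(n,[int(np.nonzero(y[240:306,c])[0].max()+240) for c in (280,300,320,340)],[int(np.nonzero(y[r,230:360])[0].min()+230) for r in (220,250,270,285,295)])
g2=g;cv2.imwrite('pics/s5.png',g2)
import glob
```

```text
start [301, 298, 295, 291] [257, 263, 268, 271, 273]
now [299, 296, 293, 291] [258, 264, 268, 272, 274]
```

Run:
```python
from h import *
import cv2
def m(i): return cv2.inRange(cv2.cvtColor(i,40),(20,80,70),(35,255,255))
inv=lambda c:(255*(c/255.)**2).astype('uint8')
for f in('s1','s2'):
    i=cv2.resize(inv(cv2.imread(f'pics/{f}.png')),(250,210),interpolation=3);y=m(i)
    print(f,[int(np.nonzero(y[110:176,c-150])[0].max()+240) for c in (280,300,320,340)],[int(np.nonzero(y[r-130,80:])[0].min()+230) for r in (270,285,295)])
a=cv2.imread('pics/s4.png')[:,392:];
e=lambda g:cv2.resize((255*(g[230:310,235:370]/255.)**.45).astype('uint8'),None,fx=2.9,fy=2.9,interpolation=2)
n=cv2.imread('pics/s5.png');print('s4 vs now',abs(a.astype(float)-e(n)[:,:a.shape[1]]).mean(), manip.state()['time'])
b=n[170:310,225:375]
cv2.imwrite('pics/s6.png',cv2.resize((255*(b/255.)**.45).astype('uint8'),None,fx=4.2,fy=4.2,interpolation=2))
```

```text
s1 [301, 298, 295, 291] [267, 247, 247]
s2 [299, 296, 293, 291] [268, 271, 273]
s4 vs now 1.2873526565798734 10.85
```

View pics/s6.png

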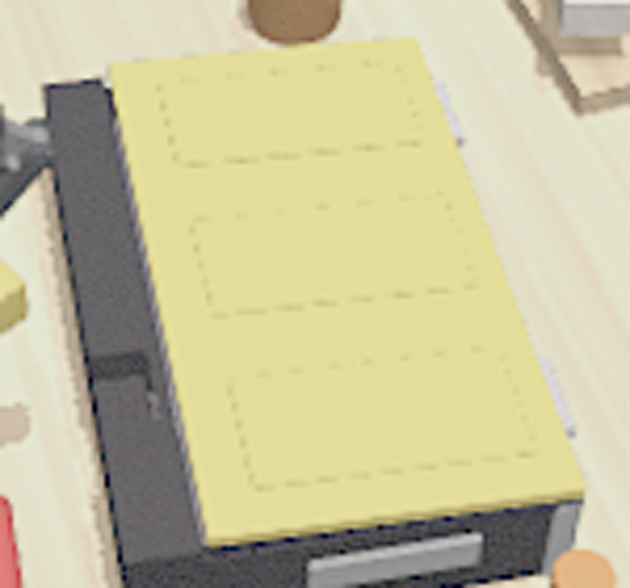

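The picture shows the lid 4–5 mm ajar: a pale strip runs along its front edge from (115,85) to (205,540). It was already there in s2, so the lid either rested on the gripper and re-caught, or was only half released. I'll press again with the gripper turned 90° and leaned back, so that nothing stands over the lid.

>>> {"api": "apply_moves", "payload": {
  "moves": [
    [1, 0, 0, 0, 0, 8.182, 0],
    [1, 0, 0, 0, 0, 8.182, 0],
    [1, 0, 0, 0, 0, 8.182, 0],
    [1, 0, 0, 0, 0, 8.182, 0],
    [1, 0, 0, 0, 0, 8.182, 0],
    [1, 0, 0, 0, 0, 8.182, 0],
    [1, 0, 0, 0, 0, 8.182, 0],
    [1, 0, 0, 0, 0, 8.182, 0],
    [1, 0, 0, 0, 0, 8.182, 0],
    [1, 0, 0, 0, 0, 8.182, 0],
    [1, 0, 0, 0, 0, 8.182, 0],
    [1, 0, 0, 2.5, 0, 0, 8],
    [1, -19.8, 2.8, 0, 0, 0, 0],
    [1, -19.8, 2.8, 0, 0, 0, 0],
    [1, -19.8, 2.8, 0, 0, 0, 0],
    [1, -19.8, 2.8, 0, 0, 0, 0],
    [1, 0, 0, 0, 0, 0, 0],
    [1, 0, 0, 0, 0, 0, 0],
    [1, 0, 0, 0, 0, 0, 0]
  ]
}}

```text
time: 12.75
tool_pos: [0.4815, -0.0881, 0.1967]
tool_rot: [-0.004, -0.094, -0.701, 0.707]
contact_force: [-0.3, 0.5, 0.5]
gripper_width: 0.001
```

Run:
```python
from h import *
v=[.59911,-.04417,-.12631];s=manip.state();T=toolT(s['tool_pos'],s['tool_rot'])
R=Ro.from_euler('z',v[2]).as_matrix()
ch=lambda p:(R.T@(np.array(p)-[v[0],v[1],0])).round(4)
print('tcp',ch(T[:3,3]),'tip',ch(T[:3,3]+.019*T[:3,1]));print((R.T@T[:3,:3]).round(3))
for p in ([.4947,-.0309,.1221],[.4896,-.0706,.099],[.4866,-.0863,.0792]):print(ch(p))
print(s['joint_pos'].round(2))
```

```text
tcp [-0.1111 -0.0584  0.1967] tip [-0.1085 -0.0584  0.1779]
[[-0.99   0.138 -0.   ]
 [ 0.     0.    -1.   ]
 [-0.138 -0.99  -0.   ]]
[-0.1052  0.      0.1221]
[-0.1053 -0.04    0.099 ]
[-0.1063 -0.056   0.0792]
[-0.35 -0.34  2.06  0.03  1.29  1.34]
```

>>> {"api": "apply_moves", "payload": {
  "moves": [
    [1, 2.8, 19.8, 0, 0, 0, 0],
    [1, 4.2, 29.7, 0, 0, 0, 0],
    [1, 2.8, 19.8, 0, 0, 0, 0],
    [1, 1.4, 9.9, 0, 0, 0, 0],
    [1, 0.7, 5, 0, 0, 0, 0],
    [1, 0.7, 5, 0, 0, 0, 0],
    [1, 0.7, 5, 0, 0, 0, 0],
    [1, 0, 0, 0, 0, 0, 0],
    [1, 0, 0, 0, 0, 0, 0]
  ]
}}

```text
time: 13.65
tool_pos: [0.4825, -0.0883, 0.1024]
tool_rot: [-0.005, -0.094, -0.701, 0.707]
contact_force: [-0.8, -0.4, -0.8]
gripper_width: -0.001
```

>>> {"api": "apply_moves", "payload": {
  "moves": [
    [1, 0.4, 3, 0, 0, 0, 0],
    [1, 0.4, 3, 0, 0, 0, 0],
    [1, 0.3, 2, 0, 0, 0, 0],
    [1, 0, 0, 0, 0, 0, 0],
    [1, 0, 0, 0, 0, 0, 0]
  ]
}}

```text
time: 14.15
tool_pos: [0.4821, -0.0882, 0.0937]
tool_rot: [-0.005, -0.094, -0.701, 0.707]
contact_force: [0.5, 0.0, 0.6]
gripper_width: -0.001
```

>>> {"api": "apply_moves", "payload": {
  "moves": [
    [1, 0.4, 3, 0, 0, 0, 0],
    [1, 0.4, 3, 0, 0, 0, 0],
    [1, 0.2, 1.5, 0, 0, 0, 0],
    [1, 0, 0, 0, 0, 0, 0],
    [1, 0, 0, 0, 0, 0, 0]
  ]
}}

```text
time: 14.65
tool_pos: [0.4822, -0.0882, 0.0862]
tool_rot: [-0.005, -0.094, -0.701, 0.707]
contact_force: [0.6, 0.5, -0.2]
gripper_width: -0.003
```

>>> {"api": "apply_moves", "payload": {
  "moves": [
    [1, 0.2, 1.5, 0, 0, 0, 0],
    [1, 0.2, 1.5, 0, 0, 0, 0],
    [1, 0, 0, 0, 0, 0, 0]
  ]
}}

```text
time: 14.95
tool_pos: [0.4821, -0.0881, 0.0829]
tool_rot: [-0.005, -0.094, -0.701, 0.707]
contact_force: [0.8, -0.8, -0.4]
gripper_width: 0.001
```

>>> {"api": "apply_moves", "payload": {
  "moves": [
    [1, 0.2, 1.5, 0, 0, 0, 0],
    [1, 0.2, 1, 0, 0, 0, 0],
    [1, 0, 0, 0, 0, 0, 0]
  ]
}}

```text
time: 15.25
tool_pos: [0.4821, -0.0882, 0.0805]
tool_rot: [-0.005, -0.094, -0.701, 0.707]
contact_force: [-0.1, 0.5, 0.7]
gripper_width: -0.004
```

>>> {"api": "apply_moves", "payload": {
  "moves": [
    [1, 0.1, 1, 0, 0, 0, 0],
    [1, 0, 0, 0, 0, 0, 0],
    [1, 0, 0, 0, 0, 0, 0],
    [1, 0, 0, 0, 0, 0, 0],
    [1, 0, 0, 0, 0, 0, 0],
    [1, 0, 0, 0, 0, 0, 0]
  ]
}}

```text
time: 15.85
tool_pos: [0.4824, -0.0883, 0.0805]
tool_rot: [-0.005, -0.094, -0.701, 0.707]
contact_force: [-4.8, 0.8, 5.7]
gripper_width: 0.001
```

Run:
```python
from h import *
import cv2
g=manip.grab_frame('side');w=manip.grab_frame('wrist');s=manip.grab_frame('scene')
y=cv2.inRange(cv2.cvtColor(g,40),(20,120,70),(35,255,255))
print([int(np.nonzero(y[240:306,c])[0].max()+240) for c in (280,300,320,340)])
gm=lambda a,f:cv2.resize((255*(a/255.)**.45).astype('uint8'),f,interpolation=2)
o=np.zeros((600,800,3),'uint8');o[:300,:400]=gm(w,(400,300));o[300:,:400]=gm(g[170:310,210:397],(400,300));o[:400,400:]=gm(s[140:280,170:360],(400,295)).repeat(1,0)[:400] if 0 else cv2.copyMakeBorder(gm(s[140:280,170:360],(400,295)),0,105,0,0,0)
cv2.imwrite('pics/s7.png',o);print(manip.state()['contact_force'],manip.state()['tool_pos'])
```

```text
Traceback (most recent call last):
ValueError: zero-size array to reduction operation maximum which has no identity
```

Run:
```python
from h import *
import cv2
g=[cv2.resize(manip.grab_frame(n),(400,300)) for n in ('side','scene')]
cv2.imwrite('pics/s7.png',np.hstack(g)); s=manip.state();print(s['tool_pos'],s['contact_force'],s['time'])
```

```text
[ 0.48235162 -0.08825173  0.08046539] [-3.76788105  1.19959427  6.43799435] 16.1
```

View pics/s7.png

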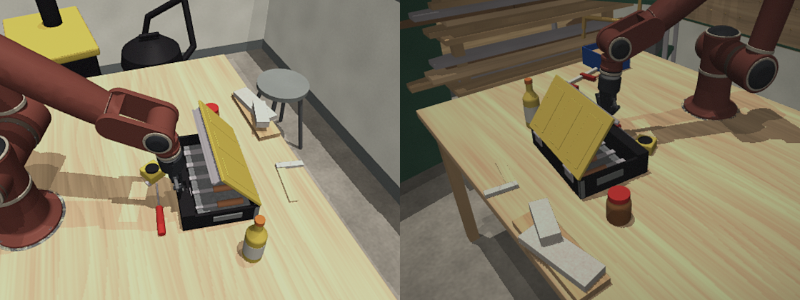

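The lid has opened. I retreat up and back.

>>> {"api": "apply_moves", "payload": {
  "moves": [
    [1, -0.5, -4, 0, 0, 0, 0],
    [1, 3, -10, 0, 0, 0, 0],
    [1, 8, -15, 0, 0, 0, 0],
    [1, 15, -20, 0, 0, 0, 0],
    [1, 20, -20, 0, 0, 0, 0],
    [1, 20, -20, 0, 0, 0, 0],
    [1, 10, -10, 0, 0, 0, 0],
    [1, 0, 0, 0, 0, 0, 0],
    [1, 0, 0, 0, 0, 0, 0],
    [1, 0, 0, 0, 0, 0, 0],
    [1, 0, 0, 0, 0, 0, 0],
    [1, 0, 0, 0, 0, 0, 0],
    [1, 0, 0, 0, 0, 0, 0],
    [1, 0, 0, 0, 0, 0, 0],
    [1, 0, 0, 0, 0, 0, 0]
  ]
}}

```text
time: 17.6
tool_pos: [0.3944, -0.077, 0.1671]
tool_rot: [-0.005, -0.094, -0.701, 0.707]
contact_force: [1.2, -0.3, 0.0]
gripper_width: -0.008
```

Run:
```python
from h import *
import cv2
f=[manip.grab_frame(n) for n in ('side','scene')]
cv2.imwrite('pics/s8.png',np.hstack([cv2.resize(i,(400,300)) for i in f])); s=manip.state();print(s['tool_pos'],s['contact_force'],s['time'])
# hinge->front edge angle from side view: project the lid front corners for angles
v=[.59911,-.04417,-.12631];R=Ro.from_euler('z',v[2]).as_matrix();c=manip.calibration('side');Ti=np.linalg.inv(c['T'])
for a in (1.0,1.05,1.15):
  for y in (.175,-.175):
    p=R@[.118-.198*np.cos(a),y,.08+.198*np.sin(a)]+[v[0],v[1],0];q=c['mtx']@(Ti[:3,:3]@p+Ti[:3,3]);print(a,y,(q[:2]/q[2]*400/560).round(1))
```

```text
[ 0.39443219 -0.07706851  0.16723595] [ 0.26983134 -0.27508526  1.65327742] 17.7
1.0 0.175 [203.4  94.9]
1.0 -0.175 [228.4 175.5]
1.05 0.175 [205.9  93.4]
1.05 -0.175 [231.7 173.8]
1.15 0.175 [211.1  90.6]
1.15 -0.175 [238.6 170.6]
```

View pics/s8.png

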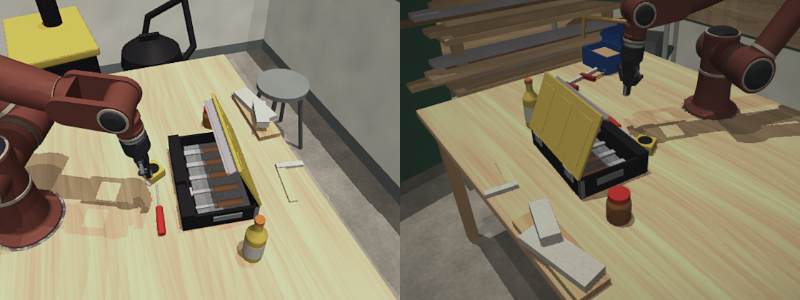

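The lid's far corner is at about (213,92), against a predicted (211,91) for 1.15 rad. The bystanders are in place. One stillness check, then I hand in.

>>> {"api": "apply_moves", "payload": {
  "moves": [
    [1, 0, -10, 0, 0, 0, 0],
    [1, 0, 0, 0, 0, 0, 0],
    [1, 0, 0, 0, 0, 0, 0],
    [1, 0, 0, 0, 0, 0, 0],
    [1, 0, 0, 0, 0, 0, 0],
    [1, 0, 0, 0, 0, 0, 0],
    [1, 0, 0, 0, 0, 0, 0],
    [1, 0, 0, 0, 0, 0, 0]
  ]
}}

```text
time: 18.5
tool_pos: [0.393, -0.0768, 0.177]
tool_rot: [-0.005, -0.094, -0.701, 0.707]
contact_force: [-1.2, 0.3, 1.2]
gripper_width: 0.002
```

Run:
```python
from h import *
import cv2
b=cv2.imread('pics/s8.png')[:,:400].astype(float)
a=cv2.resize(manip.grab_frame('side'),(400,300)).astype(float)
print('lid diff',abs(a-b)[90:215,200:265].mean(),'floor bg',abs(a-b)[220:,300:].mean(),manip.state()['contact_force'])
h=cv2.imread('pics/side0.png').astype(float);n=manip.grab_frame('side').astype(float)
for k,(r0,r1,c0,c1) in dict(driver=(255,335,210,238),glue=(300,370,335,380)).items():
    print(k,cv2.phaseCorrelate(h[r0:r1,c0:c1,2].copy(),n[r0:r1,c0:c1,2].copy()))
if abs(a-b)[90:215,200:265].mean()<4: print(manip.job_done())
```

```text
lid diff 0.7725538461538461 floor bg 0.6272083333333334 [0.2357707  0.28838418 0.35488966]
driver ((0.07847853174556008, 0.02097155441234122), 0.9156470965005234)
glue ((0.4841529735790111, -0.0008998889394860043), 0.9886750621841094)
the job is handed in; nothing more can be done
None
```

The lid is standing open at its stop and the job is handed in, at about 18.6 s of the 67 s allowed.

- **Finding the notch:** I touched the rail top at about 6–8 N with the closed fingertip and slid toward -y. The tip dropped into the notch after 41–48 mm of sliding.
- **First press:** I pressed about 6 mm, but the lid only lifted about 5 mm and stayed ajar. I did not establish why; the gripper may have been standing over it.
- **Second press:** I turned the gripper 90°, leaned it back 8° and pressed again. The lid then opened. I felt the plate only about 6 mm below its rest level, so the catch may still have been down from the first press.
- **Force:** no reading at the end of a move went above about 10 N.

**Last checks:**
- **Lid:** the far front corner was within about 2 px of where 1.15 rad should put it, and the lid did not move over about 0.9 s.
- **Bystanders:** the screwdriver and bottle shifted less than 0.5 px. I judged the jar and tape by eye only, and they looked unmoved.
- **Contact:** the arm is clear and the force reading is at noise level (about 0.5 N).
- **Not confirmed:** I did not check that the catch sprang back after the second press.

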